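# Refill the ECG paper tray at the bottom of the stack

## Robot

A 6-joint arm with a two-finger parallel gripper is mounted at the origin on the work surface. World frame = base frame: x ahead of the robot, y to its left, z up, the work surface at z = 0. Lengths are in mm, angles in degrees, forces in N, time in s.
With the tool pointing down it reaches from about 325 to 925 mm from the base axis. Payload 3.1 kg.
Tool frame: the origin (TCP) lies at the very end of the fingers, on their centre line; the grasp point (between the pads) lies grasp_offset behind it (grasp_offset is the distance from the TCP to the grasp point, in mm); z points along the fingers, y is the line along which they close (so a half turn about z gives the same grasp; the last joint's range is limited). The gripper opens to 85 mm and grips with 20 to 120 N. Pads are 22 mm wide; open, the fingers measure 114 mm over their backs; the gripper's body (76 mm by 85 mm) begins 54 mm behind the grasp point. The pads swing forward as they close: fully open they stand 13 mm farther back than shut.
Start: joints at [-72.09, 12.427, 92.441, -0, 75.132, -6.429], TCP at [257.608, -569.454, 231.3] pointing down, gripper open.
Joint ranges: [-157.48, 157.48], [-44.54, 120.13], [17.64, 146.25], [-64.5, 244.5], [7.68, 150.69], [-147.95, 147.95]. Speed limits (degrees/s): [159.86, 159.86, 180, 180, 180, 180].

## Interface

Orientations are given as [roll, pitch, yaw] about the fixed x, y, z axes, in that order (R = Rz(yaw) Ry(pitch) Rx(roll)).
In Python, from station import * gives the robot as it stands. Calls block until the motion is done:
- goto(position, orientation): joint-space move of the TCP to a pose.
- move_l(position, attitude=None, speed=150): straight line of the TCP; attitude=None keeps the orientation; speed is the mean speed in mm/s.
- move_j(angles): joint-space move.
- grip(opening, squeeze=None): finger opening in mm; squeeze is the grip in N (None keeps the last); returns when the fingers have stopped.
- wait(seconds).
- solve_ik(position, orientation): joint angles nearest the present ones, or None.
- get_obs(): the state.
- get_image(name): name is "side" or "top"; returns the picture (400x640x3 uint8, red, green, blue); there is no depth.
- get_calibration(name): a dict with "fx", "fy", "cx", "cy" (pixels), "R" (3x3) and "t" (3): a world point X has camera coordinates R X + t. Camera axes: x right, y down, z forward; pixel columns grow to the right and rows downward; lengths in mm; the calibration is good to about 2 mm. A picture is of the moment at which its call begins. get_calibration takes no time and is no camera call.
A pose or a line that the arm cannot do raises Unreachable and nothing moves.
- sign_off(): hands the job in; it is judged then, once.
Trained networks look in the newest picture that a camera, given by its name, has taken for a name from the list of things; names that differ only in an ending like _2 or _b are one class to them, and where a whole thing is asked for, a point or a joint stands for the part that bears it (a point fixed in the world has none). Each returns a list of dicts, best first, with "score" (0 to 1); they miss things now and then, are a little off and sometimes report something else, mostly with a low value. They report only what shows in the picture. A call takes as long as a camera call. They do not tell look-alikes from the thing itself.
- spot_in(name, camera): "extent" ([centre column, centre row, width, height] in pixels, round what is visible of it).
- regions_of(name, camera): "region" (400x640 bool, what is visible of it) and "extent" ([centre column, centre row, width, height] in pixels, round what is visible of it).
The state is a dict: "t": time; "joint_pos": joint angles; "qvel": joint speeds; "effort": joint torques, N m; "tcp_pos": TCP position; "ee_rot": TCP orientation; "wrist_force": force on the tool from outside, world axes, zero at the start; "moment": the same for the moment, N m; "grip_width": finger opening in mm; "grip_force": force on a finger pad.
Only numpy, scipy, OpenCV 4.12 (cv2) and the standard library are available. Lean on these libraries where they do the work, as an engineer would, in place of code of your own. Each camera call takes 0.05 s, during which the arm holds its last target. There are 200 camera calls.

## Task

Refill the ECG paper tray: lift the two supply trays off the stack and set both aside on the blue mat, then lay every paper roll from the cardboard carton on its side in the bottom tray, side by side in one closed-up row across the tray starting hard against its left-hand end wall (left as the robot sees it), and push the rubber wedge, slope first, snug up against the last roll so that the row cannot roll apart. Then restack as it was, the deep tray seated on the roll tray and the shallow tray seated on top of that, without knocking the bottle, the tub or the blood-pressure monitor behind the stack.

Things in the scene. Friction and masses are not known exactly. Their poses are not given: they have to be found in the camera images.
- roll_tray: white plastic roll tray at the bottom of the stack, open on top, empty but for the wedge: outside 146 (x) x 258 (y) x 60 high, walls 4, floor 5 thick; inside 138 x 250 x 55 deep. Loose, 0.8 kg. Origin: centre of its underside. The row of rolls begins at its +y end wall, the one on the robot's left
- deep_tray_grip (a point): deep supply tray seated on the roll tray: white, 146 x 258 (x, y) x 65 high, packs in the corners, centre wall as handle (10 thick, along y, free 65 each side of its middle). Point: middle of that wall's top edge, 57 above the underside, 8 below the rim. Its foot (130 x 242 x 5) drops inside the rim below, 4 play all round; seated, this point is 112 above the roll tray's origin. 0.6 kg
- shallow_tray_grip (a point): shallow supply tray on top, seated in the deep tray: same shape and foot, but 53 high. Point: middle of the top edge of its centre wall (10 thick, along y), 45 above its underside; seated in the deep tray it is 48 above the deep tray's point. 0.5 kg
- wedge_mid (a point): black rubber wedge loose in the roll tray: 62 long (x), 34 deep (y from -18 to +16), 30 high, 0.11 kg; slope from its toe (4 high, y = +16) up to its top (30 high, y = -4), upright back at -y. Point: middle, half-way up (15 above its underside). Tight against a roll on the same floor, it is about 31 from the roll's axis along y. A hard push skews the rolls
- mat: blue mat 320 (x) x 290 (y), 2 thick, flat and fixed on the counter to one side of the stack, with room for both supply trays side by side (one towards its -x, one towards +x, long sides along y). Origin: centre of its underside
- carton: open cardboard delivery carton on the other side of the stack, fixed: outside 150 (x) x 230 (y) x 50 high, walls and floor 4, flaps folded down outside. The rolls lie in it, axes along its x, free to roll a little along its y. Origin: centre of its underside
- roll1_mid (a point): white roll of ECG printer paper with a dark core, rigid, lying on its side in the carton: 62 long, 48 diameter, 0.11 kg. This point: its centre; its x is the axis of the roll (y and z turn as it rolls). Can be picked up by its two flat ends. May be absent
- roll2_mid (a point): white roll of ECG printer paper with a dark core, rigid, lying on its side in the carton: 62 long, 48 diameter, 0.11 kg. This point: its centre; its x is the axis of the roll (y and z turn as it rolls). Can be picked up by its two flat ends. May be absent
- roll3_mid (a point): white roll of ECG printer paper with a dark core, rigid, lying on its side in the carton: 62 long, 48 diameter, 0.11 kg. This point: its centre; its x is the axis of the roll (y and z turn as it rolls). Can be picked up by its two flat ends. May be absent
- roll4_mid (a point): white roll of ECG printer paper with a dark core, rigid, lying on its side in the carton: 62 long, 48 diameter, 0.11 kg. This point: its centre; its x is the axis of the roll (y and z turn as it rolls). Can be picked up by its two flat ends. May be absent
- bp_monitor: blood-pressure monitor, white, 115 x 145 x 45; loose bystander. Origin: on its underside, near its middle
- spray_bottle: blue spray bottle, 56 diameter, 160 high; loose bystander. Origin: on its underside, near its middle
- wipes_tub: tub of wipes, 100 diameter, 130 high; loose bystander. Origin: on its underside, near its middle
Things that resemble listed ones, but are neither listed nor needed, are in the scene too. Leave any pink or red look-alike of the part that bears roll2_mid alone. Leave any purple or yellow look-alike of the part that bears roll3_mid alone.

How it is judged (in metres and radians):
On the way, in this order (a step that is already met when the one before it is completed fails the run):
1. both supply trays are set aside, level, on the mat (x of deep_tray_grip in the frame of mat between -0.15 and 0.15 m and y of deep_tray_grip in the frame of mat between -0.135 and 0.135 m and z of each of deep_tray_grip, shallow_tray_grip in the frame of mat below 0.118 m and angle between each of deep_tray_grip, shallow_tray_grip's own z axis and vertical below 0.1 rad and x of shallow_tray_grip in the frame of mat between -0.15 and 0.15 m and y of shallow_tray_grip in the frame of mat between -0.135 and 0.135 m), for 0.3 s.
2. all the rolls lie in a closed row in the roll tray with the wedge snug against the last one (x of roll1_mid in the frame of roll_tray between -0.045 and 0.045 m and y of roll1_mid in the frame of roll_tray between -0.125 and 0.125 m and z of roll1_mid in the frame of roll_tray between 0.024 and 0.035 m and angle between the x axis of each of roll1_mid, roll2_mid, roll3_mid, roll4_mid and the x axis of roll_tray, either way round below 0.25 rad and x of roll2_mid in the frame of roll_tray between -0.045 and 0.045 m and y of roll2_mid in the frame of roll_tray between -0.125 and 0.125 m and z of roll2_mid in the frame of roll_tray between 0.024 and 0.035 m and x of roll3_mid in the frame of roll_tray between -0.045 and 0.045 m and y of roll3_mid in the frame of roll_tray between -0.125 and 0.125 m and z of roll3_mid in the frame of roll_tray between 0.024 and 0.035 m and x of roll4_mid in the frame of roll_tray between -0.045 and 0.045 m and y of roll4_mid in the frame of roll_tray between -0.125 and 0.125 m and z of roll4_mid in the frame of roll_tray between 0.024 and 0.035 m and y of each of roll1_mid, roll2_mid, roll3_mid, roll4_mid in the frame of roll_tray above -0.055 m and y of any of roll1_mid, roll2_mid, roll3_mid, roll4_mid in the frame of roll_tray above 0.089 m and (y of each of roll1_mid, roll2_mid, roll3_mid, roll4_mid in the frame of roll_tray above 0.089 m or y of roll1_mid in the frame of roll_tray between 0.041 and 0.089 m or y of roll2_mid in the frame of roll_tray between 0.041 and 0.089 m or y of roll3_mid in the frame of roll_tray between 0.041 and 0.089 m or y of roll4_mid in the frame of roll_tray between 0.041 and 0.089 m) and (y of each of roll1_mid, roll2_mid, roll3_mid, roll4_mid in the frame of roll_tray above 0.041 m or y of roll1_mid in the frame of roll_tray between -0.007 and 0.041 m or y of roll2_mid in the frame of roll_tray between -0.007 and 0.041 m or y of roll3_mid in the frame of roll_tray between -0.007 and 0.041 m or y of roll4_mid in the frame of roll_tray between -0.007 and 0.041 m) and (y of each of roll1_mid, roll2_mid, roll3_mid, roll4_mid in the frame of roll_tray above -0.007 m or y of roll1_mid in the frame of roll_tray between -0.055 and -0.007 m or y of roll2_mid in the frame of roll_tray between -0.055 and -0.007 m or y of roll3_mid in the frame of roll_tray between -0.055 and -0.007 m or y of roll4_mid in the frame of roll_tray between -0.055 and -0.007 m) and x of wedge_mid in the frame of roll_tray between -0.05 and 0.05 m and z of wedge_mid in the frame of roll_tray between 0.016 and 0.026 m and angle between wedge_mid's own z axis and vertical below 0.12 rad and ((y of roll1_mid in the frame of wedge_mid between 0.01 and 0.041 m and x of roll1_mid in the frame of wedge_mid between -0.035 and 0.035 m) or (y of roll2_mid in the frame of wedge_mid between 0.01 and 0.041 m and x of roll2_mid in the frame of wedge_mid between -0.035 and 0.035 m) or (y of roll3_mid in the frame of wedge_mid between 0.01 and 0.041 m and x of roll3_mid in the frame of wedge_mid between -0.035 and 0.035 m) or (y of roll4_mid in the frame of wedge_mid between 0.01 and 0.041 m and x of roll4_mid in the frame of wedge_mid between -0.035 and 0.035 m)) and y of each of roll1_mid, roll2_mid, roll3_mid, roll4_mid in the frame of wedge_mid above 0.01 m), for 0.3 s.
At the end, for the whole second after the job is handed in: Rolls lie across the roll tray in one row, hard against the +y end wall and one another, gaps under 12 mm in all; wedge flat on the floor, slope to the row, within 10 mm of the last roll; deep tray seated on the roll tray, shallow on deep (8 mm sideways, 4 mm in height, 0.06 rad), at rest (all of step 2 and x of deep_tray_grip in the frame of roll_tray between -0.008 and 0.008 m and y of deep_tray_grip in the frame of roll_tray between -0.008 and 0.008 m and z of deep_tray_grip in the frame of roll_tray between 0.108 and 0.116 m and angle between the x axis of deep_tray_grip and the x axis of roll_tray, either way round below 0.06 rad and x of shallow_tray_grip in the frame of deep_tray_grip between -0.008 and 0.008 m and y of shallow_tray_grip in the frame of deep_tray_grip between -0.008 and 0.008 m and z of shallow_tray_grip in the frame of deep_tray_grip between 0.044 and 0.052 m and angle between the x axis of shallow_tray_grip and the x axis of deep_tray_grip, either way round below 0.06 rad and angle between roll_tray's own z axis and vertical below 0.05 rad and angle between shallow_tray_grip's own z axis and vertical below 0.06 rad and linear speed of roll_tray below 0.02 m/s); the robot touches nothing.
It fails at once if the monitor, the bottle or the tub is pushed more than 30 mm (distance of any of bp_monitor, spray_bottle, wipes_tub from where it was at the start of the episode above 0.03 m).
Of roll1, roll2, roll3, roll4 only 2 to 4 are there at a start; the rules pass over those that are not, and their reading is None.
At some moment in a run one of deep_tray, shallow_tray may be knocked a few centimetres aside while the robot is not near it.
It also fails if it takes over 210 s, if anything falls off the work surface, if the arm or the gripper's body presses on something with over 40 N, if the wrist force passes 120 N, or if a joint passes its speed limit or range.

## Working session

There is one attempt and no reset: what is moved stays moved. The work goes in short steps, each a Python script; the robot and the scene stay as the last script left them, time stands still between calls to the robot, and variables do not carry over. Pictures are saved under pics/ and viewed, at most 15 in all, crops included, and the job is handed in when it is done.

```bash
ls; mkdir -p pics; python3 - <<'E'
from station import *
import cv2,numpy as np
for n in("side","top"):
    im=get_image(n); cv2.imwrite(f"pics/{n}0.png",im[:,:,::-1])
    c=get_calibration(n); print(n,c, -np.array(c["R"]).T@np.array(c["t"]))
    for k in["roll_tray","deep_tray_grip","shallow_tray_grip","wedge_mid","mat","carton","roll1_mid"]:
        print(k,[(round(d["score"],2),np.round(d["extent"]).tolist()) for d in spot_in(k,n)][:7])
o=get_obs();print({k:o[k] for k in("t","tcp_pos","ee_rot","grip_width","wrist_force")})
try: print(grasp_offset)
except Exception as e: print(e)
E
```

```text
pics
side {'fx': 506.68176789974257, 'fy': 506.68176789974257, 'cx': 319.7253561889048, 'cy': 187.4322730023108, 'R': array([[ 0.77718524, -0.62927001,  0.00153611],
       [-0.36132772, -0.44825675, -0.81762349],
       [ 0.51519451,  0.63488986, -0.57575123]]), 't': array([-398.34856265,  335.41982602, 1433.25177593])} [ -307.61634759 -1010.27162613  1100.05550514]
roll_tray [(0.63, [332.0, 230.0, 66.0, 48.0])]
deep_tray_grip [(0.89, [328.0, 215.0, 65.0, 48.0])]
shallow_tray_grip [(0.62, [309.0, 191.0, 25.0, 30.0])]
wedge_mid [(0.34, [257.0, 169.0, 20.0, 16.0])]
mat [(0.83, [395.0, 299.0, 142.0, 102.0])]
carton [(0.94, [266.0, 181.0, 60.0, 50.0])]
roll1_mid [(0.55, [328.0, 215.0, 69.0, 49.0]), (0.46, [275.0, 189.0, 20.0, 10.0]), (0.37, [266.0, 180.0, 54.0, 50.0]), (0.22, [306.0, 191.0, 22.0, 25.0])]
top {'fx': 489.49656514430853, 'fy': 489.49656514430853, 'cx': 317.7735295587429, 'cy': 201.57215927534983, 'R': array([[ 1.89295711e-02, -9.99820784e-01, -2.65926966e-04],
       [-9.99380796e-01, -1.89133493e-02, -2.96700000e-02],
       [ 2.96596531e-02,  8.27402676e-04, -9.99559713e-01]]), 't': array([  41.40513681,  557.69559639, 1534.10184281])} [ 511.0655594    50.67628803 1549.98423719]
roll_tray [(0.71, [326.0, 127.0, 50.0, 41.0])]
deep_tray_grip []
shallow_tray_grip [(0.86, [339.0, 194.0, 95.0, 57.0])]
wedge_mid []
mat [(0.7, [441.0, 216.0, 99.0, 107.0])]
carton [(0.59, [226.0, 211.0, 83.0, 66.0])]
roll1_mid [(0.57, [254.0, 214.0, 17.0, 21.0])]
{'t': 0.8, 'tcp_pos': array([ 257.61316908, -569.46479271,  231.35166172]), 'ee_rot': array([1.79994902e+02, 2.52511220e-04, 2.43379062e+01]), 'grip_width': 85.64198408495743, 'wrist_force': array([ 0.36535405, -0.2747933 , -0.03976022])}
18.700000000000003
```

```bash
python3 - <<'E'
import cv2
a=cv2.imread("pics/top0.png")[90:330,150:520]; cv2.imwrite("pics/top0c.png",cv2.resize(a,None,fx=2.1,fy=2.1,interpolation=cv2.INTER_CUBIC))
a=cv2.imread("pics/side0.png")[100:380,180:500]; cv2.imwrite("pics/side0c.png",cv2.resize(a,None,fx=2.1,fy=2.1,interpolation=cv2.INTER_CUBIC))
E
```

```text
(no output)
```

View pics/top0c.png

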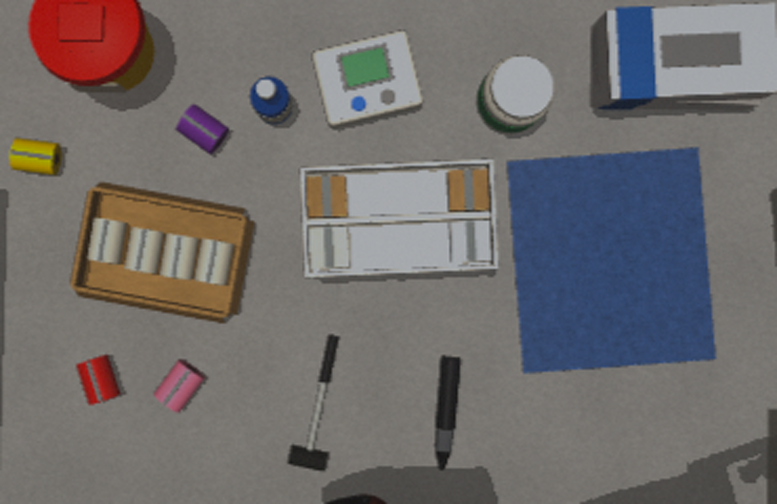

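View pics/side0c.png

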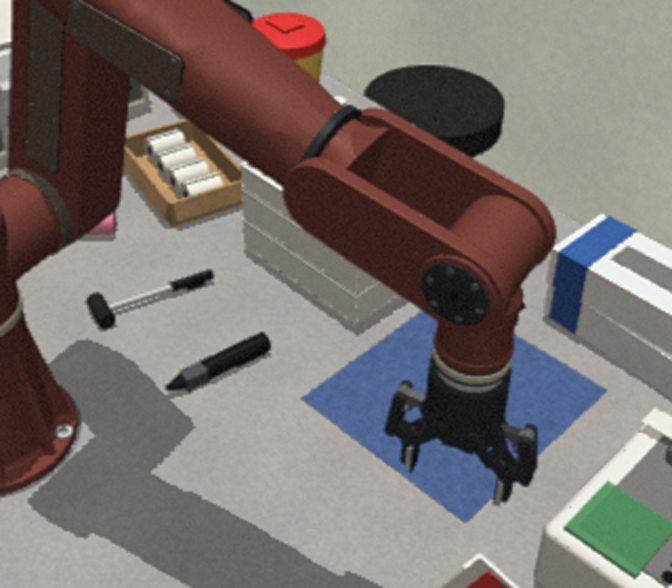

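The crops show four white rolls in the carton on the robot's left, near top px (201,204), (219,209), (235,213) and (252,215). The look-alikes, which I'll leave alone, are yellow (167,164), purple (247,151), red (197,270) and pink (235,273). The stack is centred near (340,194), with the mat on the right near (442,214). Behind the stack are the bottle (278,135), the monitor (325,127) and the tub (397,134). The box at top right (482,114) isn't needed.

```bash
cat > h.py <<'E'
from station import *
import cv2,numpy as np
from scipy.optimize import minimize
from scipy.ndimage import map_coordinates
def cal(c):
    k=get_calibration(c); return k,np.array(k["R"]),np.array(k["t"])
def proj(P,c="top"):
    k,R,t=cal(c); q=np.atleast_2d(P)@R.T+t
    return np.c_[k["fx"]*q[:,0]/q[:,2]+k["cx"],k["fy"]*q[:,1]/q[:,2]+k["cy"]]
def unproj(u,v,z,c="top"):
    k,R,t=cal(c); C=-R.T@t
    d=R.T@np.array([(u-k["cx"])/k["fx"],(v-k["cy"])/k["fy"],1]); return C+d*(z-C[2])/d[2]
def rot(a): a=np.radians(a); return np.array([[np.cos(a),-np.sin(a)],[np.sin(a),np.cos(a)]])
def segs(w,h,centre=False):
    x,y=w/2,h/2; L=[((-x,-y),(x,-y)),((x,-y),(x,y)),((x,y),(-x,y)),((-x,y),(-x,-y))]
    if centre: L+=[((5,-65),(5,65)),((-5,-65),(-5,65))]
    return L
def pts(L): return np.vstack([np.linspace(a,b,60) for a,b in L])
def world(p,xy,z): return np.c_[xy@rot(p[2]).T+p[:2],np.full(len(xy),z)]
def fit(img,w,h,z,init,extra=None,span=15):
    """fit outline (w x h at height z) to image gradient; extra=list of (segments,z)."""
    g=cv2.GaussianBlur(cv2.cvtColor(img,cv2.COLOR_RGB2GRAY).astype(np.float32),(0,0),.8)
    G=np.hypot(cv2.Sobel(g,cv2.CV_32F,1,0),cv2.Sobel(g,cv2.CV_32F,0,1)); G=np.minimum(G,150)
    sets=[(pts(segs(w,h)),z)]+[(pts(s),zz) for s,zz in (extra or [])]
    def cost(p):
        s=0
        for xy,zz in sets:
            q=proj(world(p,xy,zz)); s-=map_coordinates(G,[q[:,1],q[:,0]],order=1).mean()
        return s
    best=None
    r=np.random.default_rng(0)
    for i in range(14):
        p0=np.array(init)+(0 if i==0 else r.uniform(-1,1,3)*[span,span,4])
        o=minimize(cost,p0,method="Nelder-Mead",options=dict(initial_simplex=p0+np.array([[0,0,0],[6,0,0],[0,6,0],[0,0,2]]),maxiter=200))
        if best is None or o.fun<best.fun: best=o
    return best.x,best.fun
def overlay(img,items,name,box=None,s=2):
    im=cv2.resize(img[:,:,::-1],None,fx=s*1.0,fy=s*1.0,interpolation=cv2.INTER_CUBIC)
    for p,w,h,z,c in items:
        q=proj(world(p,pts(segs(w,h)),z))
        for u,v in q: cv2.circle(im,(int((u+.5)*s),int((v+.5)*s)),0,c,-1)
    if box: u0,v0,u1,v1=box; im=im[v0*s:v1*s,u0*s:u1*s]
    cv2.imwrite("pics/"+name,im)
def rolls(img,z=28,region=(185,190,275,235)):
    u0,v0,u1,v1=region; a=img[v0:v1,u0:u1].astype(int)
    m=((a.min(2)>105)&(a.max(2)-a.min(2)<45)).astype(np.uint8)
    n,l,st,_=cv2.connectedComponentsWithStats(m,connectivity=4); out=[]
    for i in range(1,n):
        if st[i,4]<60: continue
        v,u=np.nonzero(l==i); P=np.array([unproj(x+u0,y+v0,z)[:2] for x,y in zip(u,v)],np.float32)
        (c,s,ang)=cv2.minAreaRect(P); out.append((np.round(c,1).tolist(),np.round(s,1).tolist(),round(ang,1),int(st[i,4])))
    return out
E
python3 - <<'E'
from h import *
im=get_image("top")
s0=unproj(340,194,168);print(s0)
S,f=fit(im,146,258,168,[*s0[:2],1],[(segs(1,1,True)[4:],160)]);print("stack",S,f)
M,f=fit(im,320,290,2,[*unproj(441,214,2)[:2],2]);print("mat",M,f)
C,f=fit(im,150,230,50,[*unproj(227,210,50)[:2],-9]);print("carton",C,f)
print(*rolls(im),sep="\n")
overlay(im,[(S,146,258,168,(0,0,255)),(S,10,130,160,(0,255,0)),(M,320,290,2,(0,255,255)),(C,150,230,50,(0,255,0))],"ov0.png",(170,150,500,290))
E
```

```text
[574.66407778 -10.57048611 168.        ]Traceback (most recent call last):
  File "<stdin>", line 4, in <module>
  File "h.py", line 34, in fit
    o=minimize(cost,p0,method="Nelder-Mead",options=dict(initial_simplex=p0+np.array([[0,0,0],[6,0,0],[0,6,0],[0,0,2]]),maxiter=200))
    res = _minimize_neldermead(fun, x0, args, callback, bounds=bounds,
                               **options)
    fxr = func(xr)
    fx = function(np.copy(x), *(wrapper_args + args))
  File "h.py", line 28, in cost
    q=proj(world(p,xy,zz)); s-=map_coordinates(G,[q[:,1],q[:,0]],order=1).mean()
  File "h.py", line 8, in proj
    k,R,t=cal(c); q=np.atleast_2d(P)@R.T+t
          ~~~^^^
  File "h.py", line 6, in cal
    k=get_calibration(c); return k,np.array(k["R"]),np.array(k["t"])
ValueError: time passes only in moves, steps and waits
```

Too many calibration calls, so I'll cache the result.

```bash
python3 - <<'E'
s=open('h.py').read()
s=s.replace("def cal(c):","from functools import lru_cache\n@lru_cache\ndef cal(c):",1)
open('h.py','w').write(s)
E
python3 - <<'E'
from h import *
im=get_image("top")
s0=unproj(340,194,168)
S,f=fit(im,146,258,168,[*s0[:2],1],[(segs(1,1,True)[4:],160)]);print("stack",S,f)
M,f=fit(im,320,290,2,[*unproj(441,214,2)[:2],2]);print("mat",M,f)
C,f=fit(im,150,230,50,[*unproj(227,210,50)[:2],-9]);print("carton",C,f)
print(*rolls(im),sep="\n")
overlay(im,[(S,146,258,168,(0,0,255)),(S,10,130,160,(0,255,0)),(M,320,290,2,(0,255,255)),(C,150,230,50,(0,255,0))],"ov0.png",(170,150,500,290))
E
```

```text
stack [571.99119297  -6.61525055   3.82397463] -200.85552978515625
mat [ 526.94881075 -336.52782053    5.20506129] -122.11369323730469
carton [532.5016129  316.47095016  -9.52368659] -120.4708023071289
([521.1, 199.8], [136.8, 24.8], 1.2, 243)
([541.3, 420.2], [41.0, 62.8], 82.0, 258)
([528.1, 363.9], [41.5, 62.4], 81.1, 263)
([519.9, 311.2], [40.5, 62.8], 83.0, 263)
([513.2, 259.0], [40.5, 62.2], 80.7, 260)
```

View pics/ov0.png

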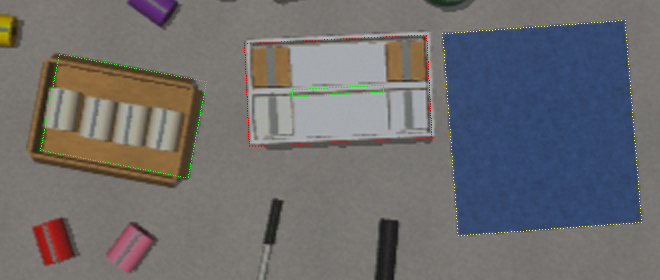

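The fits on the stack and mat are good: stack rim px 245–433 × 35–145 in the overlay. The four white rolls are segmented cleanly. The carton fit is slightly off, but I don't need it. Next I'll move the shallow tray to the far side of the mat.

```bash
cat >> h.py <<'E'
M=np.array([526.9,-336.5,5.2])
def matpt(x,y=0): return M[:2]+rot(M[2])@[x,y]
def st(m=""):
    o=get_obs(); print(m,round(o["t"],1),np.round(o["tcp_pos"],1),np.round(o["wrist_force"],1),"w",round(o["grip_width"],1),"f",np.round(o["grip_force"],1)); return o
def ori(yaw): return [180,0,90+yaw]
E
python3 - <<'E'
from h import *
x,y,a=572,-6.6,3.8
goto([x,y,260],ori(a))
move_l([x,y,133],speed=150); st("down")
grip(2,60); st("gripped")
move_l([x,y,140],speed=40); st("up")
move_l([x,y,300],speed=150); st("up")
d=matpt(80); 
move_l([*d,300],ori(M[2]),speed=250)
move_l([*d,40],speed=200); st("near")
move_l([*d,21],speed=40); st("placed")
cv2.imwrite("pics/s1.png",cv2.resize(get_image("side")[130:380,200:520,::-1],None,fx=2,fy=2))
E
```

```text
down 4.2 [573.   -6.8 134.1] [ 0.  -0.3  0. ] w 85.0 f 0.0
gripped 4.9 [573.3  -6.7 133.7] [3.4 0.3 0.2] w 8.8 f 59.4
up 5.2 [570.1  -6.4 138.7] [ 0.5 -0.3 -4.3] w 8.9 f 58.7
up 6.4 [571.1  -6.5 298.3] [ 0.4  0.1 -5.3] w 8.6 f 58.7
near 9.3 [ 608.  -330.2   42.1] [ 0.3 -0.1 -3.9] w 9.3 f 58.7
placed 9.9 [ 606.5 -329.2   20.8] [-0.1  0.8 -3.2] w 8.7 f 59.1
```

View pics/s1.png

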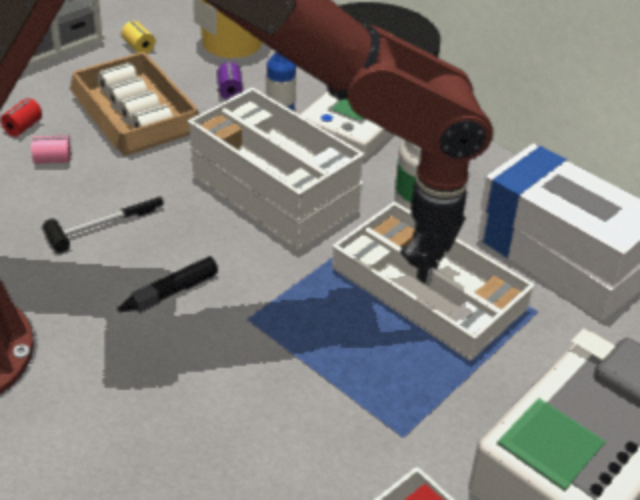

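The shallow tray sits level on the far half of the mat, around (430,280) in the crop, and the stack is undisturbed. Next is the deep tray.

```bash
python3 - <<'E'
from h import *
grip(60,60); o=st("rel"); p=o["tcp_pos"]
move_l([*matpt(80),200],speed=250)
im=get_image("top")
D,f=fit(im,146,258,120,[572,-6.6,3.8],[(segs(1,1,True)[4:],112)]);print("deep",D,f)
grip(85)
x,y,a=D
if abs(x-572)<8 and abs(y+6.6)<8:
    goto([x,y,220],ori(a)); move_l([x,y,86],speed=200); wait(.2); st("down")
    grip(2,60); st("gripped")
    move_l([x,y,95],speed=40); st("up")
    move_l([x,y,240],speed=180); st("up")
    d=matpt(-80)
    move_l([*d,240],ori(M[2]),speed=250)
    move_l([*d,52],speed=200)
    move_l([*d,33.5],speed=40); wait(.2); st("placed")
    grip(60); move_l([*d,180],speed=250)
    goto([480,-250,330],ori(0)); wait(.3)
    im=get_image("top"); cv2.imwrite("pics/t2.png",cv2.resize(im[150:290,280:500,::-1],None,fx=3.4,fy=3.4,interpolation=cv2.INTER_CUBIC)); np.save("t2.npy",im); st()
E
```

```text
rel 10.5 [ 606.8 -329.4   21.3] [ 0.1 -0.1  0.8] w 59.8 f 0.0
deep [566.61953271  -6.89251462   4.95956591] -208.8801727294922
down 14.1 [568.2  -7.2  87.9] [ 0.6  0.6 -0.1] w 84.9 f 0.0
gripped 14.8 [569.5  -6.9  87.2] [ 5.6  0.4 -0.8] w 8.8 f 60.0
up 15.1 [564.9  -6.7  93.9] [-0.4 -0.  -6.2] w 9.1 f 59.3
up 16.1 [565.3  -6.7 238.2] [-0.1 -0.4 -4.9] w 8.9 f 59.3
placed 19.6 [ 447.2 -343.8   33.7] [-1.1  1.3  1.8] w 8.7 f 60.2
 21.9 [ 479.4 -250.3  328.6] [-0.1  1.1 -0.1] w 60.0 f 0.0
```

View pics/t2.png

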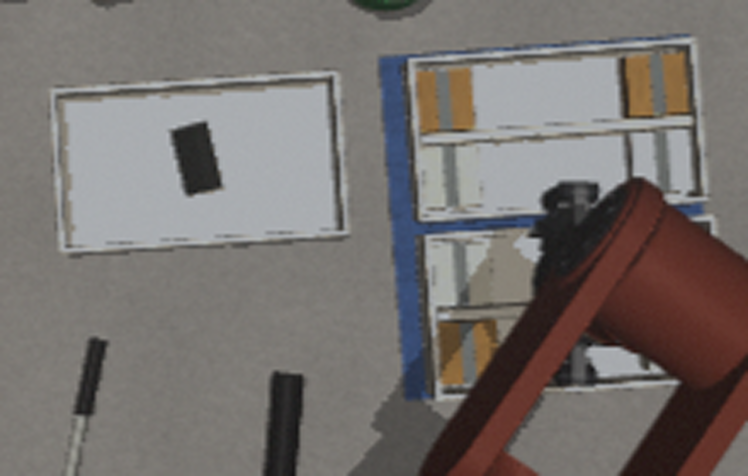

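Both supply trays are on the mat and the roll tray is exposed. The black wedge lies near its middle, at top px (338,196), yawed by roughly 15°. I'll locate it precisely and check which way the slope faces.

```bash
cat >> h.py <<'E'
def tray_fit(im,init=(569,-7,4)): return fit(im,146,258,60,list(init),[(segs(138,250),60)],span=8)
def wedge(im,T):
    m=np.zeros(im.shape[:2],np.uint8); cv2.fillPoly(m,[np.int32(proj(world(T,np.array([[-60,-117],[60,-117],[60,117],[-60,117.]]),20)))],1)
    m&=(im.max(2)<75).astype(np.uint8)
    n,l,s,_=cv2.connectedComponentsWithStats(m); i=1+np.argmax(s[1:,4]); v,u=np.nonzero(l==i)
    P=np.array([unproj(a,b,22)[:2] for a,b in zip(u,v)],np.float32); return cv2.minAreaRect(P),s[i]
E
python3 - <<'E'
from h import *
im=np.load("t2.npy")
T,f=tray_fit(im);print("tray",T,f)
w,s=wedge(im,T);print("wedge",w,s)
print(*rolls(im),sep="\n")
a=cv2.resize(im[180:215,315:360,::-1],None,fx=9,fy=9,interpolation=cv2.INTER_CUBIC)
b=get_image("side");
q=proj(np.array([[w[0][0],w[0][1],20]]),"side")[0].astype(int);print(q)
c=cv2.resize(b[q[1]-18:q[1]+17,q[0]-22:q[0]+23,::-1],None,fx=9,fy=9,interpolation=cv2.INTER_CUBIC)
o=cv2.convertScaleAbs(np.hstack([a,c[:a.shape[0]]]),alpha=1.6,beta=20); o=o[:,:800]; cv2.imwrite("pics/w.png",o)
E
```

```text
tray [566.98521286  -5.88148959   4.56861358] -208.5451202392578
wedge ((574.4490966796875, -8.696914672851562), (60.64605712890625, 31.84199333190918), 15.02933406829834) [331 186  14  21 202]
([521.1, 201.2], [136.8, 28.0], 1.1, 263)
([541.5, 419.9], [41.5, 63.3], 82.0, 268)
([528.1, 363.9], [41.8, 62.4], 81.4, 267)
([519.8, 311.0], [40.9, 63.2], 81.9, 269)
([513.1, 259.1], [40.9, 62.1], 80.0, 265)
[335 221]
```

View pics/w.png

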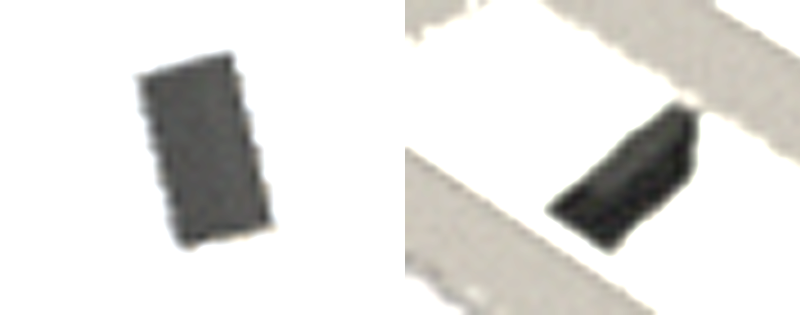

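Side crop: the tall upright back faces right and down (−y), and the slope faces +y, towards the row. The orientation is already right. I'll move the wedge to the −y end, squared up with the tray.

```bash
cat >> h.py <<'E'
T=np.array([567.0,-5.9,4.57])
def tp(x,y): return T[:2]+rot(T[2])@[x,y]
def lower(xy,z0,z1,fmax=6):
    """step down to z1 slowly, stop on contact"""
    f0=get_obs()["wrist_force"][2]
    for z in np.arange(z0,z1-.1,-4.):
        move_l([*xy,max(z,z1)],speed=60)
        f=get_obs()["wrist_force"][2]
        if abs(f-f0)>fmax: print("contact at",z,f-f0); return z
    return z1
E
python3 - <<'E'
from h import *
c=np.array([574.4,-8.7])+rot(15)@[0,-4]
grip(80)
goto([*c,140],ori(15)); move_l([*c,40],speed=150)
z=lower(c,28,4); wait(.2); st("low")
grip(50,25); st("grip")
move_l([*c,z+3],speed=40); move_l([*c,70],speed=100); st("lift")
d=tp(0,-105)
move_l([*d,70],ori(T[2]),speed=120); move_l([*d,z+8],speed=100); move_l([*d,z+1],speed=30); wait(.2); st("placed")
grip(76); move_l([*d,120],speed=150)
goto([480,230,330],ori(0)); wait(.2)
im=get_image("top"); np.save("t3.npy",im)
print(tray_fit(im,T)); w,s=wedge(im,T); print(w,s, rot(-T[2])@(np.array(w[0])-T[:2])); st()
cv2.imwrite("pics/t3.png",cv2.resize(im[160:240,185:400,::-1],None,fx=3.6,fy=3.6,interpolation=cv2.INTER_CUBIC))
E
```

```text
low 26.4 [576.6 -12.7   4.9] [-0.9 -0.5  5.3] w 79.9 f 2.5
grip 26.7 [580.7 -12.9   7.6] [ 2.6  0.7 10.1] w 61.6 f 26.3
lift 27.7 [574.7 -12.5  69.4] [-0.1  0.3 -1.7] w 61.5 f 27.5
placed 30.0 [ 577.  -111.1    7.2] [-2.1  1.3  5.6] w 61.3 f 27.9
(array([566.87416943,  -5.90462624,   4.62157141]), np.float64(-210.39898681640625))
((575.2438354492188, -104.636474609375), (59.47356033325195, 31.254976272583008), 0.9275872707366943) [363 187  11  20 207] [  0.3505999  -99.07940917]
 33.0 [480.2 229.3 329.3] [-0.4 -0.6  0.5] w 75.8 f 0.0
```

View pics/t3.png

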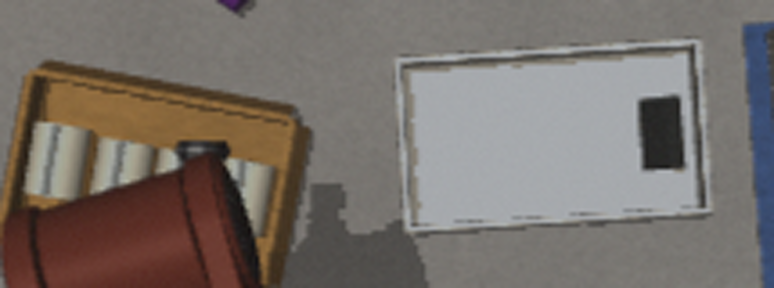

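The wedge now sits at the −y end, around (661,132) in the crop, with its slope still facing +y. The tray hasn't moved. I'll refine the roll centres using colour saturation, so that shading doesn't bias them.

```bash
python3 - <<'E'
from h import *
im=np.load("t2.npy"); u0,v0,u1,v1=185,190,275,235
a=im[v0:v1,u0:u1].astype(float); sat=(a.max(2)-a.min(2))/(a.max(2)+1)
row=22
print(np.round(sat[row,5:75],2).tolist()); print(a[row,5:75].mean(1).astype(int).tolist())
for th in(.2,.3,.38):
    m=(sat<th).astype(np.uint8); n,l,s,_=cv2.connectedComponentsWithStats(m,connectivity=4)
    for i in range(1,n):
        if 100<s[i,4]<500:
            v,u=np.nonzero(l==i); P=np.array([unproj(x+u0,y+v0,28)[:2] for x,y in zip(u,v)],np.float32); print(th,cv2.minAreaRect(P),s[i,4])
E
```

```text
[0.41, 0.2, 0.16, 0.15, 0.09, 0.05, 0.05, 0.02, 0.05, 0.06, 0.1, 0.12, 0.14, 0.16, 0.14, 0.16, 0.15, 0.3, 0.48, 0.53, 0.2, 0.14, 0.13, 0.09, 0.03, 0.04, 0.03, 0.09, 0.07, 0.09, 0.12, 0.15, 0.15, 0.14, 0.15, 0.17, 0.44, 0.28, 0.16, 0.15, 0.11, 0.06, 0.04, 0.03, 0.04, 0.04, 0.08, 0.11, 0.14, 0.15, 0.16, 0.14, 0.16, 0.4, 0.29, 0.16, 0.14, 0.11, 0.08, 0.04, 0.02, 0.03, 0.03, 0.08, 0.11, 0.13, 0.16, 0.14, 0.16, 0.15]
[41, 82, 134, 154, 163, 169, 147, 119, 112, 155, 164, 162, 156, 145, 129, 112, 89, 69, 70, 70, 116, 143, 157, 165, 168, 131, 110, 114, 156, 164, 161, 154, 140, 126, 106, 79, 69, 95, 133, 152, 161, 167, 159, 125, 112, 154, 166, 162, 159, 146, 131, 114, 89, 77, 95, 131, 150, 162, 165, 167, 131, 113, 154, 165, 165, 160, 149, 134, 118, 92]
0.2 ((521.0266723632812, 202.72642517089844), (136.76010131835938, 31.05721092224121), 1.0852067470550537) 324
0.2 ((540.8404541015625, 417.52349853515625), (47.24715805053711, 62.81570816040039), 80.88822174072266) 301
0.2 ((528.003173828125, 361.5717468261719), (46.065185546875, 62.821876525878906), 81.98451232910156) 294
0.2 ((519.5866699218
[... 253 characters left out ...]
7919922, 31.05267906188965), 1.236634612083435) 340
0.3 ((541.2030029296875, 417.6072692871094), (49.141639709472656, 63.339599609375), 81.99523162841797) 322
0.3 ((527.728271484375, 361.36328125), (48.623077392578125, 63.315277099609375), 81.93209075927734) 314
0.3 ((519.5829467773438, 309.54144287109375), (48.095218658447266, 63.3023796081543), 81.92759704589844) 317
0.3 ((512.9007568359375, 257.93353271484375), (48.198909759521484, 63.39326477050781), 80.01934051513672) 318
0.38 ((521.0151977539062, 202.9047393798828), (136.8264617919922, 31.05267906188965), 1.236634612083435) 351
0.38 ((542.171142578125, 416.97442626953125), (51.229278564453125, 66.65164184570312), 81.99359893798828) 343
```

```bash
cat >> h.py <<'E'
def carton_rolls(im):
    u0,v0,u1,v1=185,190,275,235
    a=im[v0:v1,u0:u1].astype(float); sat=(a.max(2)-a.min(2))/(a.max(2)+1)
    n,l,s,_=cv2.connectedComponentsWithStats((sat<.3).astype(np.uint8),connectivity=4); out=[]
    for i in range(1,n):
        if s[i,4]<150: continue
        v,u=np.nonzero(l==i); P=np.array([unproj(x+u0,y+v0,28)[:2] for x,y in zip(u,v)],np.float32)
        c,d,ang=cv2.minAreaRect(P); ang-=90*(ang>45)
        if 40<min(d)<54 and 57<max(d)<68: out.append((c[0],c[1],ang))
    return sorted(out,key=lambda r:r[1])
def pick_roll(r,y,z=10.):
    c=np.array(r[:2]); grip(82)
    goto([*c,110],ori(r[2])); move_l([*c,35],speed=180)
    lower(c,24,z); wait(.1); grip(50,25); o=st("grip")
    if o["grip_width"]<57: raise SystemExit("missed")
    move_l([*c,z+4],speed=40); move_l([*c,110],speed=180)
    d=tp(0,y); move_l([*d,110],ori(T[2]),speed=280); move_l([*d,z+8],speed=150); move_l([*d,z+1.3],speed=30); wait(.25); st("placed")
    grip(72); wait(.1); move_l([*d,110],speed=180)
E
python3 - <<'E'
from h import *
r=[512.9,257.8,-9]
pick_roll(r,100.5)
goto([450,-60,300],ori(0)); wait(.2)
im=get_image("top"); np.save("t4.npy",im)
print(carton_rolls(im),tray_fit(im,T)); st()
cv2.imwrite("pics/t4.png",cv2.resize(im[160:240,185:400,::-1],None,fx=3.6,fy=3.6,interpolation=cv2.INTER_CUBIC))
E
```

```text
grip 36.2 [513.2 257.9  12.3] [-0.   0.7  0.6] w 61.4 f 27.5
placed 39.3 [559.5  94.6  11.7] [ 0.3 -1.4  2.4] w 61.6 f 29.2
[(519.5829467773438, 309.54144287109375, -8.072402954101562), (527.7434692382812, 361.1099853515625, -8.067909240722656), (541.1347045898438, 417.09478759765625, -7.951171875)] (array([566.2238807 ,  -2.92501604,   4.52416201]), np.float64(-204.05526733398438))
 41.6 [449.9 -59.4 298.7] [ 0.7 -0.1  0.1] w 72.0 f 0.0
```

View pics/t4.png

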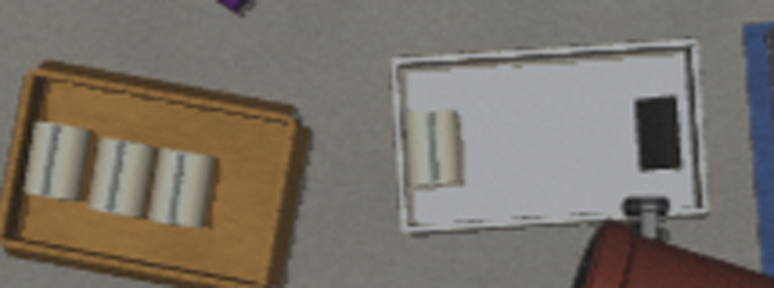

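The first roll lies against the left wall at crop (434,148), and three remain in the carton. The tray slid about 3 mm to the left, so I'll refit it before each placement.

```bash
python3 - <<'E'
import h
from h import *
T0=np.array([566.5,-2.9,4.55]); im=np.load("t4.npy")
for y in(51.5,3):
    h.T=T0; r=carton_rolls(im)[0]; print(r)
    pick_roll(r,y)
    goto([450,-60,300],ori(0)); wait(.1); im=get_image("top"); np.save("t5.npy",im)
    f=tray_fit(im,T0); print(f); st()
    T0=f[0] if np.abs(f[0]-T0)[:2].max()<6 else T0
print(carton_rolls(im))
cv2.imwrite("pics/t5.png",cv2.resize(im[160:240,185:400,::-1],None,fx=3.6,fy=3.6,interpolation=cv2.INTER_CUBIC))
E
```

```text
(519.5829467773438, 309.54144287109375, -8.072402954101562)
grip 45.5 [519.9 309.7  12.3] [ 0.4 -0.2  1.4] w 61.6 f 27.6
placed 48.9 [563.   47.8  13.1] [-3.2 -6.3 11.3] w 61.6 f 29.1
(array([565.96319569,  -1.07761634,   4.56831542]), np.float64(-203.31594848632812))
 51.1 [449.6 -59.3 297.8] [-0.2 -0.4  0. ] w 72.0 f 0.0
(527.6780395507812, 361.269287109375, -7.2968902587890625)
grip 55.2 [528.  361.5  12.3] [0.3 0.9 0.1] w 61.6 f 27.6
placed 58.9 [566.5   0.8  13.1] [-4.4 -5.3 11.2] w 61.5 f 29.1
(array([ 5.66162131e+02, -3.84331220e-01,  4.47383767e+00]), np.float64(-205.12423706054688))
 61.1 [449.6 -59.5 297.7] [ 0.2 -0.4 -0.1] w 72.1 f 0.0
[(541.1347045898438, 417.09478759765625, -7.951171875)]
```

View pics/t5.png

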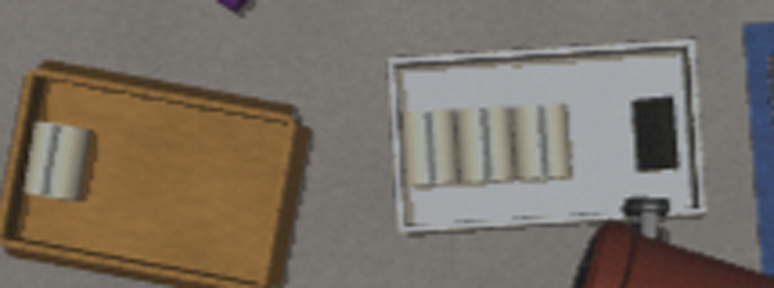

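Three rolls are closed up from the left wall, at crop x≈430, 485 and 543. The wedge is clear at (655,133). Next is the last roll.

```bash
python3 - <<'E'
import h
from h import *
im=np.load("t5.npy"); h.T=np.array([566.2,-.4,4.5]); 
pick_roll(carton_rolls(im)[0],-45)
goto([430,-250,300],ori(0)); wait(.2); im=get_image("top"); np.save("t6.npy",im)
f=tray_fit(im,h.T); print(f); T=f[0]; st()
w,s=wedge(im,T); print(w, rot(-T[2])@(np.array(w[0])-T[:2]))
cv2.imwrite("pics/t6.png",cv2.resize(im[165:225,285:385,::-1],None,fx=7.5,fy=7.5,interpolation=cv2.INTER_CUBIC))
E
```

```text
grip 65.3 [541.4 417.3  12.3] [-0.   0.7  0.7] w 61.8 f 27.6
placed 69.4 [570.7 -46.9  13.1] [-4.1 -5.   9.5] w 61.6 f 28.9
(array([ 5.66808737e+02, -2.32712050e-01,  4.65601128e+00]), np.float64(-208.16458129882812))
 71.9 [ 430.2 -249.2  298.9] [-0.1  0.6  0. ] w 71.9 f 0.0
((574.5521240234375, -100.26130676269531), (60.696083068847656, 33.47021484375), 5.694792747497559) [  -0.40181913 -100.32705689]
```

View pics/t6.png

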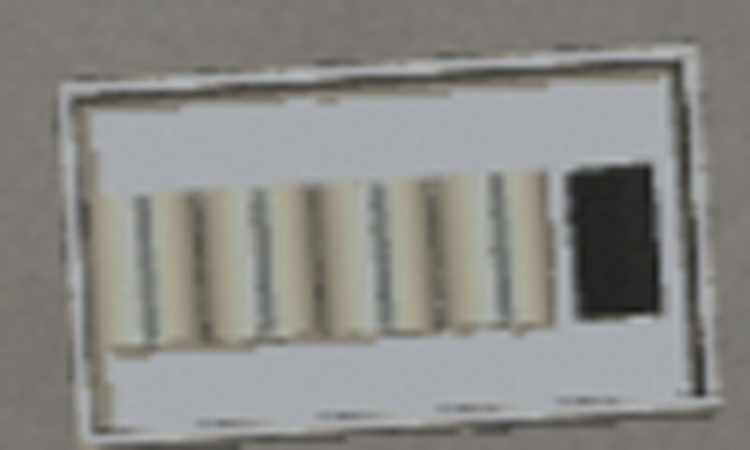

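All four rolls lie in a closed row, at crop x≈145, 262, 380 and 497. The wedge is about 25 mm back at (613,243), square to the tray. I'll grip it by the ends and slide it up gently until it touches.

```bash
python3 - <<'E'
import h
from h import *
h.T=np.array([566.8,-.2,4.6]); T=h.T
yw=-105.
c=tp(0,yw); grip(80); goto([*c,120],ori(T[2])); move_l([*c,40],speed=150)
move_l([*c,14],speed=80); lower(c,14,8); wait(.2); st("low")
grip(50,25); wait(.1); o=st("grip")
u=rot(T[2])@[0,1.]
move_l([*tp(0,-88),8.3],speed=40); wait(.2); f0=get_obs()["wrist_force"][:2]@u
y=-88
while y<-74:
    y+=1.; move_l([*tp(0,y),8.3],speed=30); wait(.12); f=get_obs()["wrist_force"][:2]@u
    print(y,round(f-f0,1),end=" ")
    if f-f0<-3.5: break
move_l([*tp(0,y),7.5],speed=30); wait(.1); st("end")
grip(76); wait(.1); d=tp(0,y); move_l([*d,120],speed=150)
goto([430,-250,300],ori(0)); wait(.2); im=get_image("top"); np.save("t7.npy",im)
f=tray_fit(im,h.T); print(f); T=f[0]; st()
w,s=wedge(im,T); print(w, rot(-T[2])@(np.array(w[0])-T[:2]))
for k in("deep","shallow"):pass
cv2.imwrite("pics/t7.png",cv2.resize(im[155:275,285:510,::-1],None,fx=3.5,fy=3.5,interpolation=cv2.INTER_CUBIC))
E
```

```text
low 75.1 [ 575.3 -104.9   10. ] [-0.6 -1.  -0. ] w 80.4 f 0.0
grip 75.5 [ 575.6 -105.    10.3] [-0.3 -0.2  1. ] w 61.3 f 28.8
-87.0 -1.7 -86.0 -1.3 -85.0 -1.9 -84.0 -1.2 -83.0 -2.6 -82.0 -3.3 -81.0 -3.8 end 79.2 [575.8 -83.2  10.3] [-1. -7. 10.] w 61.6 f 29.7
(array([ 5.66805584e+02, -2.34846938e-01,  4.65170116e+00]), np.float64(-208.2805633544922))
 81.8 [ 430.2 -249.1  298.8] [0.1 1.  0.1] w 76.2 f 0.0
((574.6578979492188, -84.34703826904297), (60.25970458984375, 24.51390838623047), 4.730959892272949) [  1.00508974 -84.47194418]
```

View pics/t7.png

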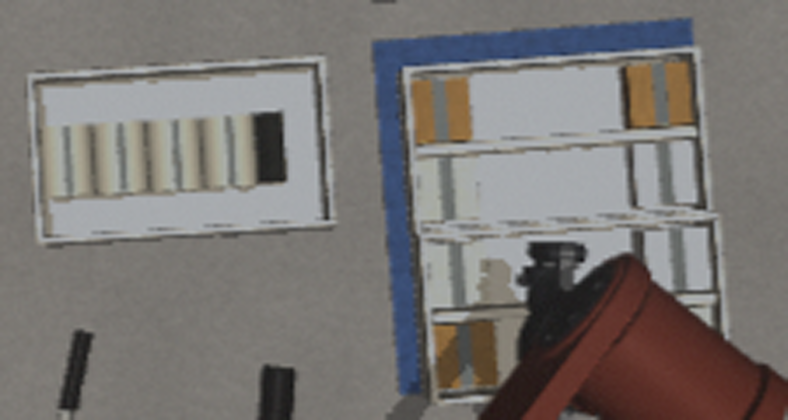

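The wedge is snug under the last roll, and the row is closed. The shallow tray has been knocked about 25 mm towards the deep tray and now touches it. I'll clear the arm and locate both.

```bash
python3 - <<'E'
from h import *
goto([430,150,330],ori(0)); wait(.2); im=get_image("top"); np.save("t8.npy",im)
cw=segs(1,1,True)[4:]
D,f=fit(im,146,258,67,[*matpt(-80),5],[(cw,59)]);print("deep",D,f)
S,f=fit(im,146,258,55,[*(matpt(80)-[22,5]),5],[(cw,47)]);print("shallow",S,f)
for k in("deep",): print(tray_fit(im,(566.8,-.2,4.6)))
print([matpt(-80),matpt(80)]); st()
overlay(im,[(D,146,258,67,(0,0,255)),(D,10,130,59,(0,255,0)),(S,146,258,55,(0,255,255)),(S,10,130,47,(0,255,0))],"t8.png",(380,155,510,285),s=4)
b=get_image("side"); cv2.imwrite("pics/s8.png",cv2.resize(b[150:330,280:500,::-1],None,fx=3,fy=3,interpolation=cv2.INTER_CUBIC))
E
```

```text
deep [ 444.27165388 -343.62629787    5.26087925] -231.69692993164062
shallow [ 576.16283031 -330.78488357    5.53089304] -191.55718994140625
(array([ 5.66784632e+02, -2.45797742e-01,  4.62935485e+00]), np.float64(-205.24276733398438))
[array([ 447.22924811, -343.75060642]), array([ 606.57075189, -329.24939358])]
 83.6 [430.3 149.3 329.8] [-0.7 -0.1  0.4] w 75.9 f 0.0
```

View pics/t8.png

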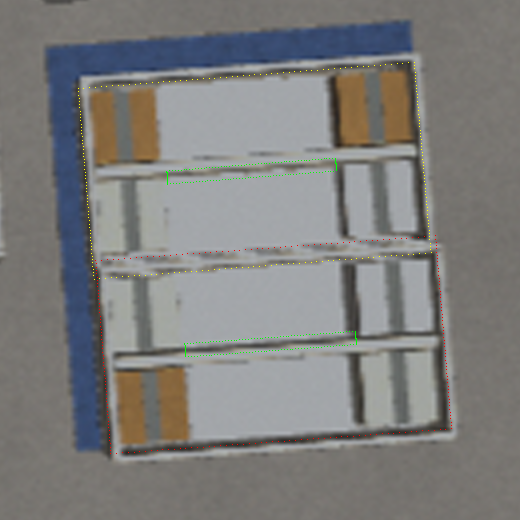

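View pics/s8.png

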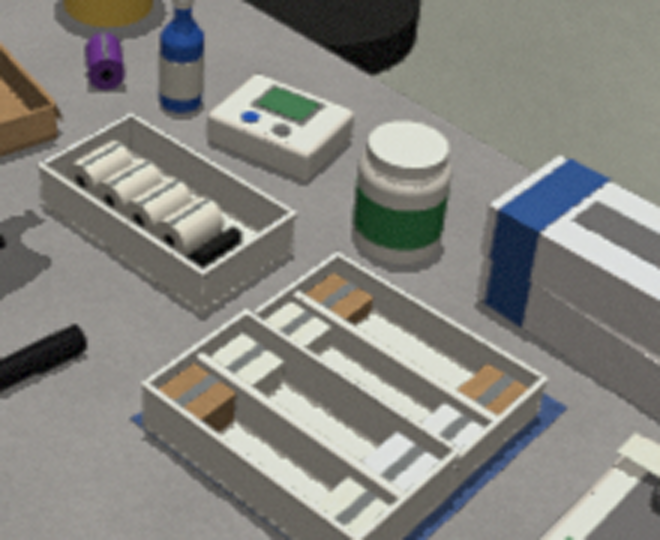

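The row and wedge look right in both views: four rolls and the wedge close together, and the bystanders untouched. Both supply trays are level, but the shallow fit slipped onto the rim of the deep one. I'll calibrate the camera bias using the earlier picture, where the shallow tray's position was known from the gripper (606.8, −329.4).

```bash
python3 - <<'E'
from h import *
cw=segs(1,1,True)[4:]
a=np.load("t2.npy"); b=np.load("t8.npy")
print("t2 shallow (true 606.8,-329.4)",fit(a,146,258,55,[606,-330,5],[(cw,47)],span=6))
# profile across wall, brightness mean along y in +-55
def prof(im,c,ang,z,half=110,ys=(-50,50)):
    g=cv2.cvtColor(im,cv2.COLOR_RGB2GRAY).astype(float); xs=np.arange(-half,half+1,1.5); ys=np.linspace(*ys,40); out=[]
    for x in xs:
        q=proj(world([*c,ang],np.c_[np.full(40,x),ys],z)); out.append(np.median(map_coordinates(g,[q[:,1],q[:,0]],order=1)))
    return xs,np.array(out)
for n,im,c,z in(("t2sh",a,(606.8,-329.4),47),("t8sh",b,(585,-331),47),("t8dp",b,(445,-343.7),59)):
    xs,p=prof(im,c,5.2,z,half=24,ys=(0,50) if n=="t2sh" else(-50,50)); print(n,[(x,int(v)) for x,v in zip(xs,p)])
for S0 in(588,592): print(fit(b,146,258,55,[S0,-331,5],[(cw,47)],span=3))
E
```

```text
t2 shallow (true 606.8,-329.4) (array([ 599.0683993 , -329.51594223,    5.06645218]), np.float64(-212.93902587890625))
t2sh [(np.float64(-24.0), 170), (np.float64(-22.5), 170), (np.float64(-21.0), 171), (np.float64(-19.5), 171), (np.float64(-18.0), 171), (np.float64(-16.5), 171), (np.float64(-15.0), 170), (np.float64(-13.5), 169), (np.float64(-12.0), 164), (np.float64(-10.5), 147), (np.float64(-9.0), 123), (np.float64(-7.5), 114), (np.float64(-6.0), 129), (np.float64(-4.5), 152), (np.float64(-3.0), 168), (np.float64(-1.5), 170), (np.float64(0.0), 169), (np.float64(1.5), 163), (np.float64(3.0), 150), (np.float64(4.5), 152), (np.float64(6.0), 166), (np.float64(7.5), 171), (np.float64(9.0), 171), (np.float64(10.5), 171), (np.float64(12.0), 171), (np.float64(13.5), 171), (np.float64(15.0), 171), (np.float64(16.5), 171), (np.float64(18.0), 171), (np.float64(19.5), 171), (np.float64(21.0), 171), (np.float64(22.5), 171), (np.float64(24.0), 171)]
t8sh [(np.float64(-24.0), 165), (np.float64(-22.5), 165), (np.float64(-21.0), 165), (np.float64(-19.5), 165), (np.float64(-18.0), 165), (np.float64
[... 995 characters left out ...]
, 164), (np.float64(-6.0), 162), (np.float64(-4.5), 150), (np.float64(-3.0), 113), (np.float64(-1.5), 95), (np.float64(0.0), 104), (np.float64(1.5), 133), (np.float64(3.0), 156), (np.float64(4.5), 165), (np.float64(6.0), 165), (np.float64(7.5), 165), (np.float64(9.0), 165), (np.float64(10.5), 165), (np.float64(12.0), 165), (np.float64(13.5), 165), (np.float64(15.0), 165), (np.float64(16.5), 165), (np.float64(18.0), 165), (np.float64(19.5), 165), (np.float64(21.0), 165), (np.float64(22.5), 165), (np.float64(24.0), 165)]
(array([ 576.16280782, -330.78486538,    5.53086641]), np.float64(-191.55718994140625))
(array([ 576.16278555, -330.7848643 ,    5.53083762]), np.float64(-191.55718994140625))
```

The outline fits wander in x, but the wall profiles agree with the gripper: shallow wall x≈585.3, deep ≈439.5, 146 mm apart. I need the roll tray centre to the same standard, so I'll profile its rim.

```bash
cat >> h.py <<'E'
def edge(im,c,ang,z,axis,side,nom,along=(-60,60),thr=.5):
    """outer rim edge position along tray axis (0=x,1=y): outermost strong change"""
    g=cv2.cvtColor(im,cv2.COLOR_RGB2GRAY).astype(float); xs=side*np.arange(nom-14,nom+14,.5); al=np.linspace(*along,60); out=[]
    for x in xs:
        xy=np.c_[np.full(60,x),al] if axis==0 else np.c_[al,np.full(60,x)]
        q=proj(world([*c,ang],xy,z)); out.append(np.median(map_coordinates(g,[q[:,1],q[:,0]],order=1)))
    return xs,np.array(out)
E
python3 - <<'E'
from h import *
b=np.load("t8.npy"); c=(566.8,-.2)
for ax,nom,al in((0,73,(-90,90)),(1,129,(-50,50))):
    for s in(1,-1):
        xs,p=edge(b,c,4.6,60,ax,s,nom,al); print(ax,s,[f"{x:.0f}:{v:.0f}" for x,v in zip(xs[::3],p[::3])])
# tilt check: edge halves
for s in(1,-1):
    for al in((-110,-50),(50,110)):
        xs,p=edge(b,c,4.6,60,0,s,73,al); d=np.diff(p); i=np.argmin(d); print(s,al,"steepest outward drop",xs[i],round(d[i],1))
for s in(1,-1):
    xs,p=edge(b,c,4.6,60,1,s,129,(-50,50)); d=np.diff(p); i=np.argmin(d); print("y",s,xs[i],round(d[i],1))
E
```

```text
0 1 ['59:165', '60:164', '62:155', '64:138', '65:124', '66:107', '68:88', '70:82', '71:107', '72:140', '74:158', '76:145', '77:127', '78:118', '80:117', '82:118', '83:118', '84:118', '86:118']
0 -1 ['-59:165', '-60:165', '-62:165', '-64:162', '-65:150', '-66:149', '-68:161', '-70:155', '-71:133', '-72:107', '-74:90', '-76:100', '-77:112', '-78:115', '-80:116', '-82:116', '-83:116', '-84:116', '-86:116']
1 1 ['115:126', '116:117', '118:110', '120:110', '121:129', '122:145', '124:150', '126:136', '127:124', '128:116', '130:116', '132:117', '133:117', '134:117', '136:116', '138:115', '139:115', '140:115', '142:115']
1 -1 ['-115:166', '-116:166', '-118:166', '-120:165', '-121:151', '-122:130', '-124:105', '-126:84', '-127:76', '-128:95', '-130:129', '-132:148', '-133:144', '-134:136', '-136:126', '-138:121', '-139:118', '-140:118', '-142:118']
1 (-110, -50) steepest outward drop 67.0 -6.7
1 (50, 110) steepest outward drop 75.0 -7.9
-1 (-110, -50) steepest outward drop -71.5 -10.4
-1 (50, 110) steepest outward drop -71.0 -12.1
y 1 125.5 -6.1
y -1 -123.0 -8.7
```

```bash
cat >> h.py <<'E'
def peak(im,c,ang,z,axis,side,nom,along,win=9):
    xs,p=edge(im,c,ang,z,axis,side,nom,along); k=np.abs(np.abs(xs)-nom)<win; xs,p=xs[k],p[k]
    # brightest band about 4 mm wide
    s=np.convolve(p,np.ones(8)/8,"same"); s[:6]=0; s[-6:]=0; i=np.argmax(s-.0); return round(float(xs[i]),1)
E
python3 - <<'E'
from h import *
b=np.load("t8.npy")
def rep(n,c,a,z,sides):
    print(n,[(ax,s,al,peak(b,c,a,z,ax,s,71 if ax==0 else 127,al)) for ax,s,al in sides])
rep("T",(569.6,-4.2),4.6,60,[(0,1,(-110,-60)),(0,1,(60,110)),(0,-1,(-110,-60)),(0,-1,(60,110)),(1,1,(-60,-20)),(1,1,(20,60)),(1,-1,(-60,-20)),(1,-1,(20,60))])
for n,c,a,z in(("deep",(437.5,-343.7),5.2,67),("shal",(583.2,-331),5.2,55)):
    for s in(1,-1):
        xs,p=edge(b,c,a,z,1,s,127,(15,60) if n=="shal" else (-55,-15)); print(n,s,[f"{x:.0f}:{v:.0f}" for x,v in zip(xs[::2],p[::2])])
    # wall yaw
    g=[]
    for al in((-55,-20),(20,55)):
        xs,p=edge(b,(c[0]-71,c[1]),a,z-8,0,1,71,al); g.append([f"{x-71:.0f}:{v:.0f}" for x,v in zip(xs[4:-4:2],p[4:-4:2])])
    print(*g,sep="\n")
E
```

```text
T [(0, 1, (-110, -60), 72.0), (0, 1, (60, 110), 72.0), (0, -1, (-110, -60), -65.5), (0, -1, (60, 110), -65.5), (1, 1, (-60, -20), 128.0), (1, 1, (20, 60), 128.0), (1, -1, (-60, -20), -128.5), (1, -1, (20, 60), -128.5)]
deep 1 ['113:108', '114:107', '115:107', '116:106', '117:107', '118:113', '119:118', '120:126', '121:135', '122:144', '123:149', '124:149', '125:142', '126:119', '127:100', '128:82', '129:69', '130:66', '131:67', '132:67', '133:69', '134:70', '135:70', '136:71', '137:72', '138:73', '139:74', '140:74']
deep -1 ['-113:163', '-114:163', '-115:163', '-116:163', '-117:163', '-118:151', '-119:139', '-120:122', '-121:105', '-122:91', '-123:78', '-124:70', '-125:64', '-126:66', '-127:74', '-128:96', '-129:122', '-130:144', '-131:149', '-132:150', '-133:144', '-134:136', '-135:130', '-136:124', '-137:121', '-138:119', '-139:118', '-140:118']
['-12:165', '-11:165', '-10:164', '-9:164', '-8:164', '-7:162', '-6:156', '-5:149', '-4:148', '-3:155', '-2:161', '-1:164', '0:164', '1:162', '2:161', '3:151', '4:126', '5:100', '6:91', '7:100', '8:122', '9:144', '10:154', '11:165']
['-12:1
[... 633 characters left out ...]
-121:83', '-122:76', '-123:71', '-124:68', '-125:72', '-126:82', '-127:103', '-128:125', '-129:145', '-130:148', '-131:145', '-132:141', '-133:135', '-134:128', '-135:123', '-136:120', '-137:118', '-138:118', '-139:118', '-140:118']
['-12:165', '-11:163', '-10:161', '-9:151', '-8:134', '-7:118', '-6:117', '-5:119', '-4:135', '-3:157', '-2:164', '-1:165', '0:165', '1:164', '2:163', '3:158', '4:152', '5:151', '6:156', '7:163', '8:165', '9:165', '10:166', '11:166']
['-12:165', '-11:164', '-10:162', '-9:153', '-8:137', '-7:124', '-6:120', '-5:123', '-4:134', '-3:153', '-2:162', '-1:165', '0:165', '1:164', '2:162', '3:157', '4:150', '5:146', '6:148', '7:157', '8:165', '9:165', '10:166', '11:166']
```

I now have rim-based centres: roll tray (570.3, −4.3, 4.6°), deep (438, −347.7, 5.2°) and shallow (584.6, −333.5, 5.2°). Next I'll restack the deep tray, using TCP feedback to correct for the arm's steady-state error.

```bash
cat >> h.py <<'E'
def pmove(p,yaw,speed=100,n=2):
    p=np.array(p,float); c=p.copy(); move_l(c,ori(yaw),speed=speed); wait(.25)
    for _ in range(n):
        c=c+(p-get_obs()["tcp_pos"]); move_l(c,ori(yaw),speed=40); wait(.2)
    return c
def restack(src,ya,hp,dst,yb,seat,hover):
    """src xy, yaw; hp: point height on mat; dst xy,yaw; seat: point z when seated"""
    grip(85); goto([*src,hp+100],ori(ya)); move_l([*src,hp+10],speed=200); pmove([*src,hp-26],ya,60,1); st("down")
    grip(2,60); wait(.2); o=st("grip"); off=o["tcp_pos"][2]-hp
    p=o["tcp_pos"]; move_l([p[0],p[1],hover],speed=120); wait(.2); st("up")
    move_l([*dst,hover],ori(yb),speed=200); 
    pmove([*dst,seat+off+20],yb,120,2); o=st("above"); fz0=o["wrist_force"].copy()
    c=pmove([*dst,seat+off+8],yb,40,2); st("at +8")
    zc=c[2]
    for dz in (3,5,6,7,8,9,10,11,12):
        move_l([c[0],c[1],zc-dz],speed=25); wait(.15); o=get_obs(); f=o["wrist_force"]-fz0; h=o["tcp_pos"][2]-off-seat
        print("dz",dz,"above seat",round(h,1),np.round(f,1),np.round(o["tcp_pos"][:2],1))
        if f[2]>6 or h<.3: break
    return h
E
python3 - <<'E'
from h import *
h=restack((438,-347.7),5.2,59,(570.3,-4.3),4.6,112,220); print(h); st()
E
```

```text
down 87.8 [ 437.7 -347.4   32.6] [0.2 1.1 0.1] w 84.7 f 0.0
grip 88.7 [ 438.1 -347.6   32.8] [1.9 1.3 0.5] w 8.6 f 60.5
up 90.6 [ 437.9 -347.3  219.3] [ 0.6 -0.1 -5.6] w 9.0 f 59.7
above 94.8 [570.3  -4.3 105.9] [ 0.2 -0.  -4.6] w 8.9 f 59.7
at +8 96.5 [570.3  -4.3  93.8] [ 1.2  0.  -5.1] w 9.2 f 59.7
dz 3 above seat 4.9 [-0.7 -0.  -0.8] [570.3  -4.3]
dz 5 above seat 3.0 [-0.7  0.1 -0.3] [570.3  -4.3]
dz 6 above seat 2.0 [ 0.2  0.1 -0.7] [570.3  -4.3]
dz 7 above seat 1.0 [-0.1  0.5 -0.7] [570.3  -4.3]
dz 8 above seat 0.0 [-0.1  0.1  0.1] [570.4  -4.3]
0.0019294175621951126
 98.5 [570.4  -4.3  85.8] [ 0.1  0.1 -4.6] w 8.8 f 59.7
```

The deep tray's foot went in without touching the rim. I'll release it and recheck the shallow tray.

```bash
python3 - <<'E'
from h import *
o=get_obs()["tcp_pos"]; move_l([570.3,-4.3,o[2]-2.5],speed=20); wait(.1); st()
grip(60); st("rel"); move_l([570.3,-4.3,200],speed=150); goto([430,150,330],ori(0)); wait(.2)
im=get_image("top"); np.save("t9.npy",im); c=(583.2,-331);a=5.2
f=lambda xs,p:[f"{x:.0f}:{v:.0f}" for x,v in zip(xs[::2],p[::2])]
for s in(1,-1): print("y",s,f(*edge(im,c,a,55,1,s,127,(15,60))))
for al in((-55,-20),(20,55)):
    xs,p=edge(im,(c[0]-71,c[1]),a,47,0,1,71,al); print("x",f(xs-71,p))
D=(569.6,-4.3)
for s in(1,-1): print("deep y",s,f(*edge(im,D,4.6,120,1,s,127,(15,60))))
xs,p=edge(im,(D[0]-71,D[1]),4.6,112,0,1,71,(-55,55)); print("deep x",f(xs-71,p))
b=im[150:290,280:500,::-1]; cv2.imwrite("pics/t9.png",cv2.resize(b,None,fx=3.4,fy=3.4,interpolation=cv2.INTER_CUBIC)); st()
E
```

```text
98.8 [570.4  -4.3  85.7] [-5.4  0.   7.6] w 9.2 f 61.6
rel 99.4 [570.4  -4.3  83.2] [-0.9  0.1 -0.1] w 59.9 f 0.0
y 1 ['113:108', '114:108', '115:108', '116:109', '117:109', '118:110', '119:112', '120:117', '121:124', '122:133', '123:143', '124:150', '125:155', '126:149', '127:130', '128:112', '129:97', '130:78', '131:70', '132:68', '133:70', '134:71', '135:72', '136:73', '137:75', '138:75', '139:75', '140:74']
y -1 ['-113:109', '-114:109', '-115:109', '-116:109', '-117:108', '-118:105', '-119:99', '-120:92', '-121:85', '-122:78', '-123:71', '-124:69', '-125:74', '-126:85', '-127:105', '-128:129', '-129:148', '-130:151', '-131:149', '-132:145', '-133:138', '-134:130', '-135:125', '-136:122', '-137:120', '-138:120', '-139:120', '-140:120']
x ['-14:168', '-13:168', '-12:168', '-11:166', '-10:165', '-9:154', '-8:137', '-7:121', '-6:119', '-5:120', '-4:137', '-3:160', '-2:167', '-1:168', '0:168', '1:167', '2:165', '3:161', '4:154', '5:153', '6:159', '7:167', '8:168', '9:168', '10:169', '11:168', '12:168', '13:168']
x ['-14:169', '-13:168', '-12:168', '-11:167', '-10:165', '-9:155', '-8:1
[... 509 characters left out ...]
', '140:120']
deep y -1 ['-113:170', '-114:170', '-115:170', '-116:169', '-117:169', '-118:169', '-119:169', '-120:156', '-121:141', '-122:122', '-123:111', '-124:114', '-125:122', '-126:138', '-127:150', '-128:154', '-129:151', '-130:144', '-131:136', '-132:129', '-133:125', '-134:123', '-135:121', '-136:121', '-137:121', '-138:121', '-139:121', '-140:120']
deep x ['-14:168', '-13:167', '-12:166', '-11:157', '-10:145', '-9:132', '-8:116', '-7:107', '-6:115', '-5:127', '-4:149', '-3:164', '-2:168', '-1:169', '0:168', '1:167', '2:164', '3:156', '4:147', '5:147', '6:156', '7:167', '8:169', '9:169', '10:169', '11:169', '12:169', '13:169']
 101.5 [430.3 149.3 328.9] [-0.9 -0.   0.5] w 60.1 f 0.0
```

View pics/t9.png

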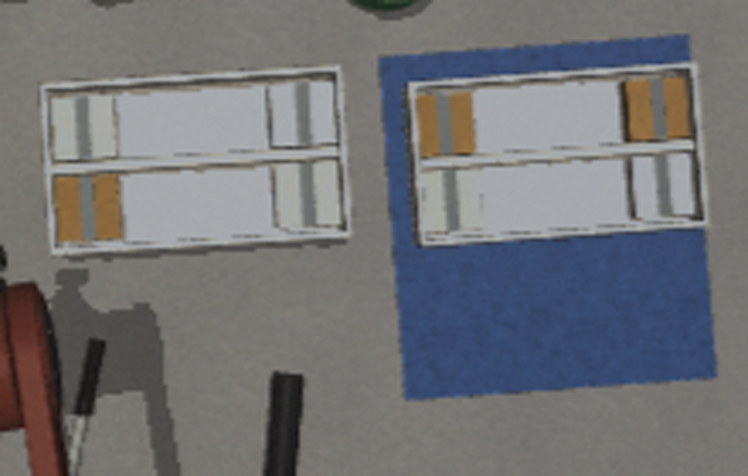

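The deep tray is seated squarely on the roll tray, and the shallow tray hasn't moved. I'll stack the shallow tray on top.

```bash
python3 - <<'E'
from h import *
h=restack((584.8,-333.6),5.2,47,(570.3,-4.8),4.6,160,270); print(h)
if h<1:
    o=get_obs()["tcp_pos"]; move_l([570.3,-4.8,o[2]-2.5],speed=20); wait(.1); st()
    grip(60); st("rel"); move_l([570.3,-4.8,260],speed=150); goto([430,-250,330],ori(0)); wait(.3)
    im=get_image("top"); np.save("t10.npy",im); D=(569.6,-4.3)
    f=lambda xs,p:[f"{x:.0f}:{v:.0f}" for x,v in zip(xs[::2],p[::2])]
    for s in(1,-1): print("y",s,f(*edge(im,D,4.6,168,1,s,127,(15,60))))
    for al in((-55,-20),(20,55)):
        xs,p=edge(im,(D[0]-71,D[1]),4.6,160,0,1,71,al); print("x",f(xs-71,p))
    b=get_image("side"); a=cv2.resize(im[140:240,270:400,::-1],None,fx=3,fy=3); c=cv2.resize(b[120:260,240:420,::-1],None,fx=2.14,fy=2.14)[:300]
    cv2.imwrite("pics/t10.png",np.hstack([a,c])); st()
E
```

```text
down 105.9 [ 584.4 -333.3   20.5] [-0.   0.2  0.1] w 84.7 f 0.0
grip 106.8 [ 584.7 -333.4   20.6] [1.6 0.1 0.5] w 9.1 f 61.0
up 109.2 [ 584.6 -333.3  269.5] [-0.   0.1 -5.7] w 9.0 f 60.3
above 113.3 [570.3  -4.8 153.6] [-0.3 -0.3 -4.4] w 8.9 f 60.3
at +8 114.9 [570.3  -4.8 141.5] [-0.2  0.6 -5.1] w 8.9 f 60.3
dz 3 above seat 4.9 [ 0.6  0.4 -0.5] [570.3  -4.8]
dz 5 above seat 3.0 [-1.   0.3 -0.8] [570.3  -4.8]
dz 6 above seat 2.0 [ 0.4  0.4 -0.8] [570.3  -4.8]
dz 7 above seat 1.0 [ 0.1  0.4 -0.1] [570.3  -4.8]
dz 8 above seat 0.0 [ 1.2  0.1 -1.1] [570.4  -4.8]
0.032003819824439006
 117.3 [570.3  -4.8 133.5] [-5.   0.4  6.8] w 9.2 f 61.9
rel 117.8 [570.4  -4.8 131. ] [-0.7  0.6  0.5] w 60.1 f 0.0
y 1 ['113:113', '114:114', '115:115', '116:116', '117:115', '118:113', '119:110', '120:107', '121:105', '122:105', '123:107', '124:120', '125:142', '126:155', '127:167', '128:161', '129:149', '130:138', '131:131', '132:127', '133:127', '134:127', '135:127', '136:126', '137:126', '138:126', '139:127', '140:127']
y -1 ['-113:115', '-114:115', '-115:115', '-116:114', '-117:114', '-118:113', '-119
[... 171 characters left out ...]
 '-134:127', '-135:125', '-136:124', '-137:125', '-138:125', '-139:126', '-140:126']
x ['-14:177', '-13:176', '-12:175', '-11:174', '-10:164', '-9:150', '-8:134', '-7:120', '-6:114', '-5:125', '-4:148', '-3:171', '-2:176', '-1:177', '0:176', '1:175', '2:174', '3:167', '4:163', '5:166', '6:172', '7:176', '8:176', '9:177', '10:177', '11:177', '12:177', '13:177']
x ['-14:176', '-13:176', '-12:175', '-11:173', '-10:168', '-9:151', '-8:132', '-7:114', '-6:115', '-5:138', '-4:160', '-3:174', '-2:176', '-1:176', '0:175', '1:174', '2:171', '3:164', '4:153', '5:153', '6:163', '7:174', '8:177', '9:177', '10:177', '11:176', '12:176', '13:176']
 120.3 [ 430.3 -249.5  329.8] [-1.  -0.6  0.5] w 60.0 f 0.0
```

View pics/t10.png

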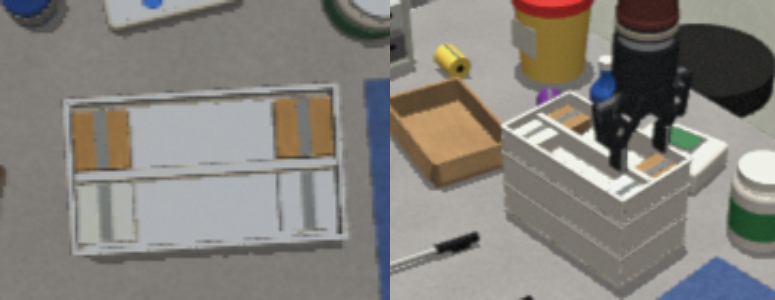

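All three trays are stacked square and seated, the carton is empty, and the bystanders haven't moved. I'm handing in.

```bash
python3 -c "
from station import *
print(sign_off())"
```

```text
the job is handed in; nothing more can be done
None
```

I handed the job in at about 120 s of robot time: all four rolls are in a closed row against the left wall with the wedge snug, the deep and shallow trays are restacked, and the bystanders look undisturbed; sign-off returned no verdict.

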